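Pad the jaw and hold the cam clamp at full lift on a carving

ROBOT

A 6-joint arm with a two-finger parallel gripper is mounted at the origin on the work surface. World frame = base frame: x ahead of the robot, y to its left, z up, the work surface at z = 0. Lengths are in mm, angles in rad, forces in N, time in s.
With the tool pointing down it reaches from about 425 to 950 mm from the base axis. Payload 3.5 kg.
Tool frame: the origin (TCP) lies between the finger pads; the fingertips stand 8 mm ahead of it and the grasp point (between the pads) lies 11 mm behind it; z points along the fingers, y is the direction in which the jaws open and shut (so a half turn about z gives the same grasp; the last joint's range is limited). The gripper opens to 85 mm and grips with 20 to 120 N. Pads are 22 mm wide; open, the fingers measure 114 mm over their backs; the gripper's body (76 mm by 85 mm) begins 54 mm behind the grasp point. The pads swing forward as they close: fully open they stand 13 mm farther back than shut.
Start: joints at [-0.15, 0.286, 1.577, -0, 1.279, -0.15], TCP at [674.986, 0.032, 239.325] pointing down, gripper open.
Joint ranges: [-2.77, 2.77], [-0.9, 2.22], [0.21, 2.48], [-1.53, 4.67], [0.24, 2.81], [-2.84, 2.84]. Speed limits (rad/s): [2.79, 2.79, 3.14, 3.14, 3.14, 3.14].

INTERFACE

Orientations are given as a 3x3 rotation matrix whose columns are the frame's x, y, z axes.
In Python, from cell import observe, grab_frame, sign_off gives the robot as it stands.
- The arm moves only by the tool step_arm, never from a script. Its arguments are lists of equal length, an entry for each row: "angular": the turn, a rotation vector about the world's x, y, z in rad, a list of three; "linear": the shift along the world's x, y, z in m, a list of three; "claw": the opening, from 0 (shut) to 1 (fully open). In form: {"angular": [[rx, ry, rz], ...], "linear": [[dx, dy, dz], ...], "claw": [claw, ...]}. A call has 1 to 5 rows; each row shifts and turns the commanded pose from where the row before left it; what a row does not reach is not made up. A row lasts 1/10 s, in which the tool goes at most 50 mm and 8.59 degrees, less where a joint would pass 70% of its speed; a pose out of reach is approached as far as the arm can. A call is refused whole if a number of a shift passes 0.05 or a number of a turn 0.15, either way. A call with a gripper value outside its range is refused whole. The fingers move at their own pace and stop on an object; "newtons" is the grip in N (left out, the last holds). Time passes only in rows, so rows that do not move let the fingers close. It gives the time, the measured TCP pose, the force and the opening at its end, in the units of the state.
- observe(): the state, without advancing time (a new reading comes with each control period).
- grab_frame(name): name is "scene" or "side" or "wrist"; returns a dict with "img" (420x560x3 uint8, blue, green, red), "mtx" (3x3 intrinsics, pixels), "world_from_camera" (4x4, takes a point from camera to world coordinates). Camera axes: x right, y up, looking along -z (the intrinsics and any distortion apply to the point x, -y, -z); pixel columns grow to the right and rows downward; lengths in mm; the calibration is good to about 2 mm. A picture is of the moment at which its call begins. There is no depth.
- sign_off(): hands the job in, once; it reports no verdict.
The state is a dict: "time_s": time; "qpos": joint angles; "qvel": joint speeds; "effort": joint torques, N m; "tool_pos": TCP position; "eef_rot": TCP orientation; "wrist_force": force on the tool from outside, world axes, zero at the start; "ft_torque": the same for the moment, N m; "grip_width": finger opening in mm.
Only numpy, scipy, OpenCV 4.12 (cv2) and the standard library are available. Lean on these libraries where they do the work, as an engineer would, in place of code of your own. Each camera call takes 0.05 s, during which the arm holds its last target.

TASK

The white carving is to be clamped on its board for the next cuts: hang the loose orange jaw pad straddling the middle of the bare steel jaw bar, pushed all the way down, and let go of it. Then swing the red-gripped cam lever round to its highest point, over the red mark where it points straight away from the jaw bar, so that the pad squeezes the carving against the wooden fence. The lever springs back when released and the clamp slackens again past that point, so finish while still holding the lever there; keep the robot off the carving and do not disturb the tools lying about.

Things in the scene. Friction and masses are not known exactly. Their poses are not given: they have to be found in the camera images.
- pad_center (a point): Centre (half-way up) of the loose rigid orange jaw pad: an inverted U standing on its legs on the bench, 70 mm long (own x), 42 wide over the legs (own y), 70 high, 0.1 kg. Solid top 12 mm thick; legs 10 thick, 58 long; slot between them 22 wide, open below and at both ends. Grip it across the 42 mm width, near the top. A half turn about the vertical makes no difference.
- bar_top (a point): Middle of the rounded top edge of the clamp's level steel jaw bar: 150 mm long (own x), 18 thick (own y, +y to the carving), top 95 above the bench. Pad fully down here: its centre is 23 mm below this point, its top 12 above. At rest the carving's face is about 19 mm off the bar's front face, its top 58 above the bench. Within 45 mm behind the bar's middle line all is under 60 high.
- pivot (a point): Vertical axis of the cam lever, given at the height of the middle of its grip (100 mm above the bench), with the board's axes. It lies 73 mm behind (own -y of) the bar's middle line when the lever is at rest.
- grip_center (a point): Middle of the lever's upright round red grip: 26 mm diameter, from 74 to 126 mm above the bench; this point is 100 above it and 115 mm from the pivot axis; own -x points from pivot to grip. Pinch it from above in any direction; it may turn in the fingers. The steel lever arm under it is 18 mm wide, its top 74 above the bench.
- lever (a joint): Cam lever angle, rad. 0: at rest on its stop, pointing along the board's -x, alongside the bar. Grows counter-clockwise seen from above. 1.571: points along the board's -y, straight away from the bar, over the red mark: highest lift. Turns on to 2.3, where the clamp is slack again. A return spring (about 1.5 N at the grip at rest, 3 to 4 N on the way) swings it back to 0 when released.
- follower (a joint): Lift of the cam in m: how far the cam has pushed the jaw bar towards the carving. 0 at rest, greatest (0.014) at the highest lift. The bar is sprung on it by some 2 mm when the padded jaw is tight; without the pad the bar does not reach the carving.
- board: Fixed plywood board, 260 x 340 x 18 mm, carrying clamp and wooden fence. Origin on the bench, 137 mm in own +y from the lever's pivot; own x along the bar, own y from cam through bar and carving to the fence. Its place and yaw differ from start to start. Fence face 86.5 mm in +y of the origin, top 63 above the bench. Red mark near the board's -y edge at x = 0.
- slab: The carving: a loose white block 170 x 120 x 40 mm (own x, y, z), origin at the centre of its underside, lying flat on the board in front of the fence, 1 to 4 mm short of it, so that the jaw pushes it home. About 0.6 kg. When against the fence its origin is 26.5 mm in the board's +y.
- tin: Green tin mug standing on the bench beside or near the pad, 68 mm wide, 85 mm high; origin at the centre of its underside. To be left alone.
- mallet: Round steel-headed carving mallet lying on the bench, 196 mm long, head 54 mm wide; origin under the joint of head and wooden handle, head to its own +x. To be left alone.
- chisel_flat: Flat steel chisel lying on the bench, 190 mm long, 15 mm high; origin near its middle, edge to its own +x. To be left alone.
- chisel_point: Point chisel lying on the bench, 190 mm long, 15 mm high; origin near its middle. To be left alone.
- goggles: Safety goggles standing on the bench, 145 mm wide, 45 mm high; origin under the middle of the lenses. To be left alone.
- brush: Dusting brush lying on the bench; to be left alone.
- hammer: Hammer lying on the bench; to be left alone.
There are look-alikes about, which are no part of the job. There is more than one size of the part that bears pad_center; the job needs the middle-sized.

How it is judged (in metres and radians):
On the way, in this order (a step that is already met when the one before it is completed fails the run):
1. the pad hangs over the middle of the jaw bar, fully down, and has been let go (x of pad_center in the frame of bar_top between -0.025 and 0.025 m and y of pad_center in the frame of bar_top between -0.006 and 0.006 m and z of pad_center in the frame of bar_top between -0.03 and -0.019 m and angle between the x axis of pad_center and the x axis of bar_top, either way round below 0.12 rad and contact force between the fingers and pad below 0.3 N), for 0.2 s.
2. the lever is at the cam's highest lift and the pad squeezes the carving (value of joint lever between 1.421 and 1.721 rad and contact force between pad and slab above 6 N and x of pad_center in the frame of bar_top between -0.025 and 0.025 m and y of pad_center in the frame of bar_top between -0.006 and 0.006 m and z of pad_center in the frame of bar_top between -0.03 and -0.019 m and angle between the x axis of pad_center and the x axis of bar_top, either way round below 0.12 rad), for 0.3 s.
At the end, for the whole second after the job is handed in: Fingers still holding the lever (over 1 N), at rest within 0.15 rad of its highest lift (1.571); the pad, untouched, straddles the bar fully down (4 mm), in line, within 25 mm of its middle, pressing the carving with over 6 N; the carving flat and home against the fence (2 mm) (all of step 2 and velocity of joint lever between -0.1 and 0.1 rad/s and contact force between the fingers and lever above 1 N and contact force between each of the fingers, the arm and pad below 0.3 N and y of slab in the frame of board between 0.0245 and 0.029 m and z of slab in the frame of board between 0.014 and 0.022 m and linear speed of slab below 0.01 m/s); the arm keeps its last pose, push and grip.
It fails at once if the robot knocks or presses the carving (contact force between any of the fingers, the arm and slab above 3 N).
It fails at once if a tool or the mug lying about is pushed more than 3 cm (distance of any of tin, mallet, chisel_flat, chisel_point, goggles, brush, hammer from where it was at the start of the episode above 0.03 m).
It also fails if it takes over 58 s, if anything falls off the work surface, if the arm or the gripper's body presses on something with over 40 N, if the wrist force passes 120 N, or if a joint passes its speed limit or range.

## Working session

There is one attempt and no reset: what is moved stays moved. The work goes in short steps, Python scripts to look and compute and a tool call to move; the robot and the scene stay as the last step left them, time stands still between calls to the robot, and variables do not carry over. Pictures are saved under pics/ and viewed, and the job is handed in when it is done.

Besides the shell and the picture viewer there is one more tool, called in YAML: its name, and indented under it one key for each argument. step_arm: Moves the arm, as the interface text tells. Its arguments: {"type":"object","properties":{"angular":{"type":"array","items":{"type":"array","items":{"type":"number"}}},"linear":{"type":"array","items":{"type":"array","items":{"type":"number"}}},"claw":{"type":"array","items":{"type":"number"}},"newtons":{"type":"number"}},"required":["angular","linear","claw"]}

```bash
ls; mkdir -p pics; python3 - <<'E'
from cell import *
import cv2,pickle
s=observe();print(s)
d={}
for n in("scene","side","wrist"):
    f=grab_frame(n);d[n]=f;cv2.imwrite(f"pics/{n}0.png",f["img"]);print(n,f["mtx"],f["world_from_camera"],[k for k in f])
pickle.dump(d,open("f0.pkl","wb"))
E
```

```text
pics
{'time_s': 0.0, 'qpos': array([-1.50055699e-01,  2.87201569e-01,  1.57820810e+00,  9.01325396e-06,
        1.27859382e+00, -1.49974272e-01]), 'qvel': array([-1.66813827e-04, -9.58445732e-05,  1.01035671e-03,  3.86078119e-04,
       -5.81846518e-04,  7.38061582e-04]), 'effort': array([-1.79628755e-04, -4.05981302e+01, -2.92628127e+01, -1.54224781e-04,
        5.81841552e-03,  3.74769741e-06]), 'tool_pos': array([6.74350236e+02, 9.23416912e-02, 2.37906379e+02]), 'eef_rot': array([[ 8.44735147e-05,  9.99997158e-01, -2.38245171e-03],
       [ 9.99999928e-01, -8.35947707e-05,  3.68937382e-04],
       [ 3.68737173e-04, -2.38248270e-03, -9.99997094e-01]]), 'wrist_force': array([ 0.54539204, -0.18553178,  0.31722049]), 'ft_torque': array([0.01931577, 0.02424771, 0.01030476]), 'grip_width': 85.51298575511629}
scene [[409.04655993   0.         274.50470714]
 [  0.         409.04655993 205.20590045]
 [  0.           0.           1.        ]] [[ 1.78972368e-01 -6.14397660e-01  7.68429832e-01  1.36148678e+03]
 [ 9.83853824e-01  1.11179277e-01 -1.40252703e-01 -1.42153860e+02]
 [ 7.37459560e-0
[... 329 characters left out ...]
682e-01  3.64127744e+02]
 [-2.11775417e-01 -6.01409667e-01  7.70361983e-01  8.99814305e+02]
 [-1.21123516e-02  7.89795146e-01  6.13251105e-01  7.95993417e+02]
 [ 0.00000000e+00  0.00000000e+00  0.00000000e+00  1.00000000e+00]] ['img', 'mtx', 'world_from_camera']
wrist [[333.53827681   0.         280.38874993]
 [  0.         333.53827681 211.68740395]
 [  0.           0.           1.        ]] [[ 9.99998330e-01 -1.60092989e-03  8.81267749e-04  6.72881448e+02]
 [ 1.22776199e-03  9.45749560e-01  3.24894232e-01  8.35634353e+01]
 [-1.35359147e-03 -3.24892607e-01  9.45749947e-01  3.71889765e+02]
 [ 0.00000000e+00  0.00000000e+00  0.00000000e+00  1.00000000e+00]] ['img', 'mtx', 'world_from_camera']
```

View pics/scene0.png

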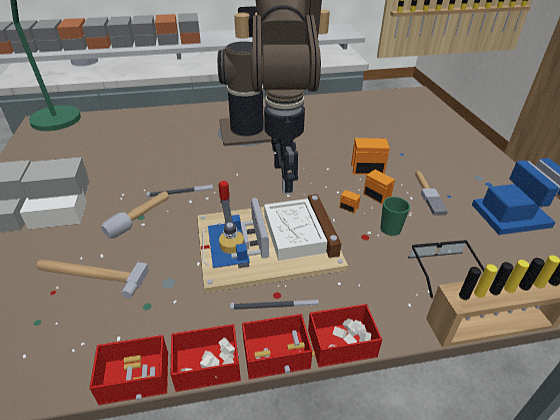

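View pics/side0.png

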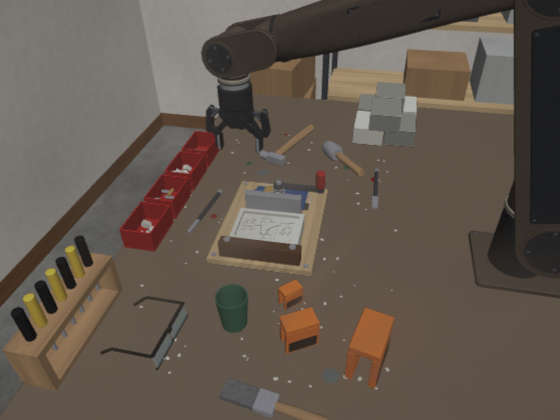

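View pics/wrist0.png

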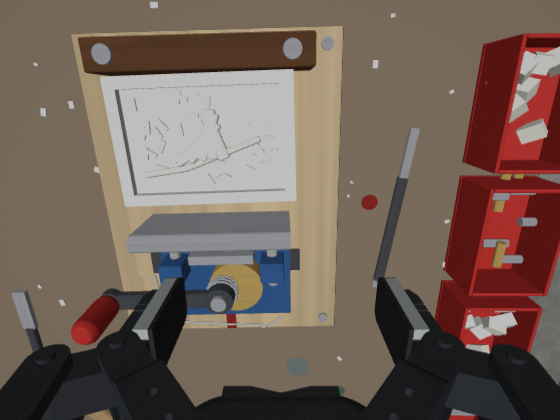

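```bash
cat > h.py <<'E'
import numpy as np,cv2,pickle
def ray(f,u,v):
    K=f["mtx"];T=f["world_from_camera"]
    d=np.array([(u-K[0,2])/K[0,0],-(v-K[1,2])/K[1,1],-1.0])
    return T[:3,3],T[:3,:3]@d
def onz(f,u,v,z):
    o,d=ray(f,u,v);return o+d*(z-o[2])/d[2]
def tri(fs):
    A=np.zeros((3,3));b=np.zeros(3)
    L=[]
    for f,u,v in fs:
        o,d=ray(f,u,v);d=d/np.linalg.norm(d);P=np.eye(3)-np.outer(d,d);A+=P;b+=P@o;L.append((o,P))
    x=np.linalg.solve(A,b);return x,[float(np.linalg.norm(P@(x-o))) for o,P in L]
def proj(f,p):
    T=f["world_from_camera"];c=T[:3,:3].T@(np.asarray(p,float)-T[:3,3]);K=f["mtx"]
    return K[0,0]*c[0]/-c[2]+K[0,2],K[1,1]*-c[1]/-c[2]+K[1,2]
def crop(f,x0,y0,w,h,s,fn):
    im=cv2.resize(f["img"][y0:y0+h,x0:x0+w],None,fx=s,fy=s,interpolation=cv2.INTER_CUBIC)
    cv2.imwrite(fn,im)
E
python3 - <<'E'
from h import *
d=pickle.load(open("f0.pkl","rb"))
crop(d["scene"],320,125,120,90,6,"pics/c_scene_pads.png")
crop(d["side"],260,270,140,120,5,"pics/c_side_pads.png")
crop(d["side"],205,160,140,115,5,"pics/c_side_board.png")
crop(d["scene"],190,170,160,125,5,"pics/c_scene_board.png")
for n,a in(("scene",(379,185)),("side",(300,330))):
    print(n,onz(d[n],*a,70))
E
```

```text
scene [508.69271402 307.51596131  70.        ]
side [459.82821475 354.34131196  70.        ]
```

View pics/c_scene_pads.png

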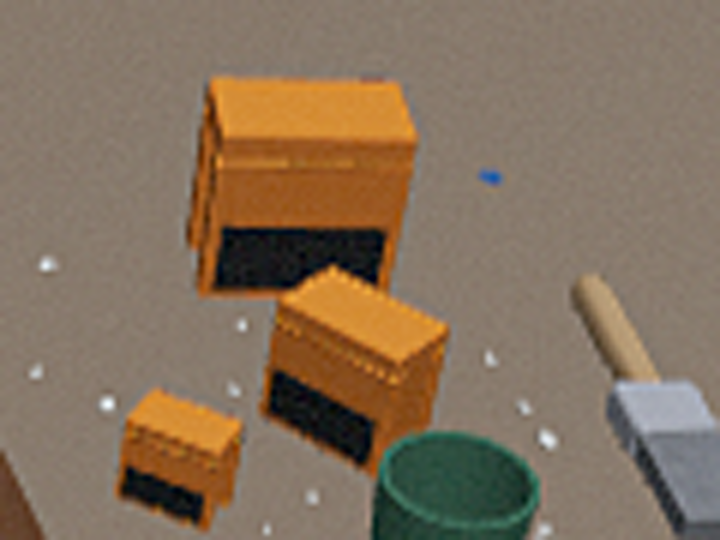

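View pics/c_side_pads.png

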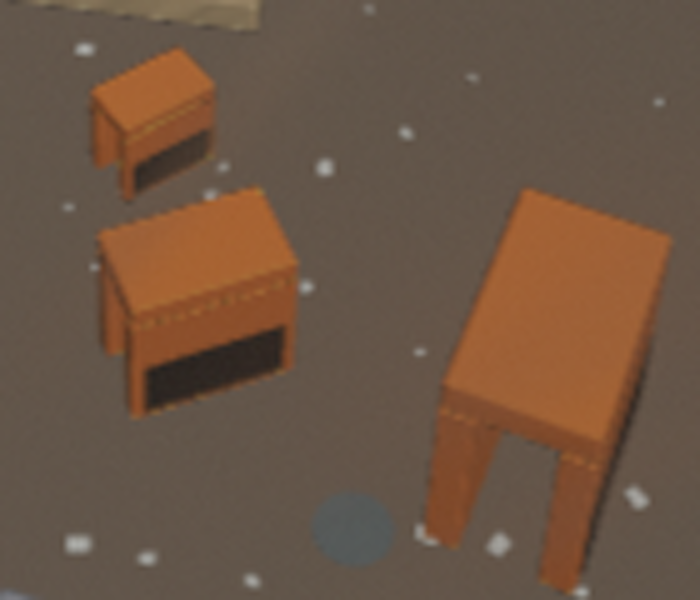

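View pics/c_side_board.png

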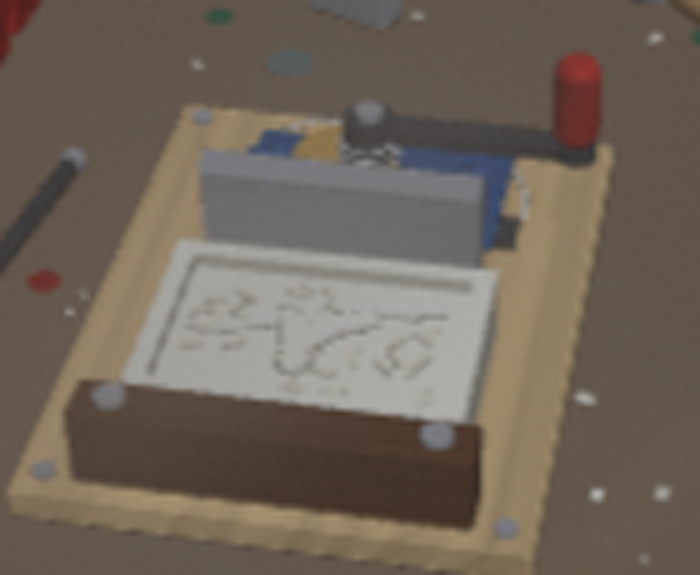

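View pics/c_scene_board.png

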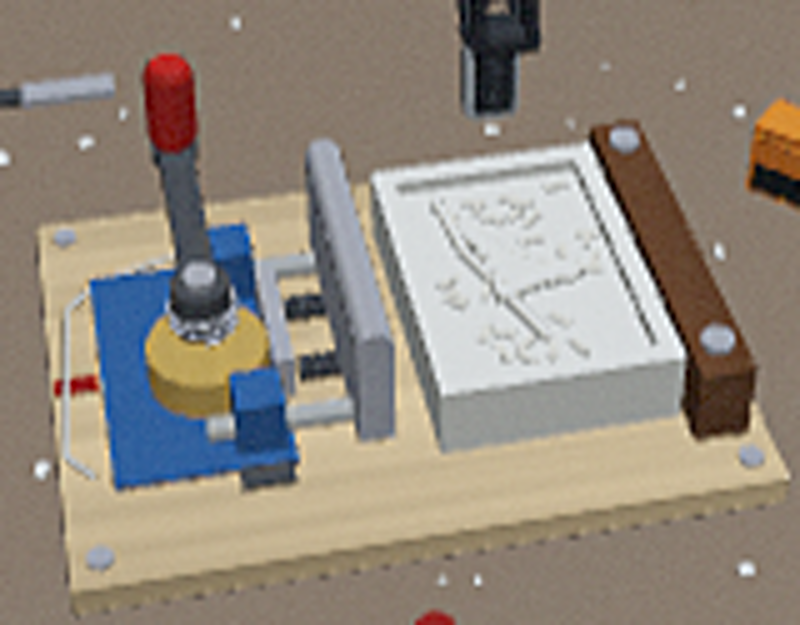

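```bash
python3 - <<'E'
from h import *
d=pickle.load(open("f0.pkl","rb"))
def sc(x,y,s,x0,y0): return ((x+.5)/s-.5+x0,(y+.5)/s-.5+y0)
pads={"mid":([(332,268),(448,328),(400,364),(280,300)],[(298,264),(138,312),(100,232),(258,188)]),
"small":([(155,390),(243,424),(213,456),(125,424)],[(215,90),(125,132),(92,92),(180,48)]),
"big":([(210,78),(402,84),(416,140),(220,140)],[(672,240),(604,440),(444,384),(526,190)])}
for k,(a,b) in pads.items():
    P=[]
    for p,q in zip(a,b):
        x,r=tri([(d["scene"],*sc(*p,6,320,125)),(d["side"],*sc(*q,5,260,270))]);P.append(x);print(k,x.round(1),np.round(r,1))
    P=np.array(P);print("c",P.mean(0).round(1),"edges",[round(float(np.linalg.norm(P[i]-P[(i+1)%4])),1) for i in range(4)], "yaw long edges", [float(np.degrees(np.arctan2(*(P[j]-P[i])[[1,0]]))) for i,j in((0,1),(3,2))])
# board: bar top
B={"scene":[(316,146),(376,338)],"side":[(482,184),(202,158)]}
for i in range(2):
    print(tri([(d["scene"],*sc(*B["scene"][i],5,190,170)),(d["side"],*sc(*B["side"][i],5,205,160))]))
# grip top centre z 126, bottom
print("grip",tri([(d["scene"],*sc(170,100,5,190,170)),(d["side"],*sc(578,98,5,205,160))]))
print("pivot top",tri([(d["scene"],*sc(201,272,5,190,170)),(d["side"],*sc(369,110,5,205,160))]))
# board screws z18
S={"scene":[(64,237),(99,557),(751,456)],"side":[None,(202,117),(43,470)],}
for p in S["scene"]+[(625,138,1),(718,338,1)]:
    z=63 if len(p)>2 else 18;print("scene",onz(d["scene"],*sc(p[0],p[1],5,190,170),z).round(1))
for p in [(202,117),(43,470),(506,528),(108,397,1),(437,435,1)]:
    z=63 if len(p)>2 else 18;print("side",onz(d["side"],*sc(p[0],p[1],5,205,160),z).round(1))
w=d["wrist"]
for (u,v,z) in [(328,44,18),(323,317,18),(101,54,63),(292,48,63),(131,238,95),(291,240,95),(130,248,95),(291,249,95),(231,321,18)]: print("wrist",u,v,z,onz(w,u,v,z).round(1))
E
```

```text
mid [427.1 327.2  66.9] [0.6 0.6]
mid [484.2 362.4  66.6] [1.2 1.2]
mid [507.2 328.5  66.7] [1.7 1.7]
mid [448.7 292.6  66.7] [0.5 0.5]
c [466.8 327.7  66.7] edges [67.1, 41.0, 68.6, 40.8] yaw long edges [31.67096489470326, 31.486888790146967]
small [478.7 223.1  43.8] [0.3 0.3]
small [512.  254.8  44.2] [0.2 0.2]
small [531.2 234.   42.8] [0.1 0.1]
small [499.1 201.4  42.5] [1.1 1.1]
c [505.2 228.4  43.3] edges [46.0, 28.3, 45.7, 29.8] yaw long edges [43.54058614348153, 45.44901911866242]
big [287.3 309.8  96.2] [0. 0.]
big [309.4 405.4  96.8] [1.9 1.9]
big [365.2 391.4  95.8] [0.2 0.2]
big [343.6 295.4  93.8] [0.8 0.8]
c [326.4 350.5  95.6] edges [98.2, 57.6, 98.5, 58.2] yaw long edges [76.96007833931412, 77.2912264980404]
(array([532.64574553, -47.41645066,  88.47497864]), [0.38582603364067486, 0.38582603364054596])
(array([681.55618201, -40.24450661,  89.36025684]), [0.5337369601465773, 0.5337369601464051])
grip (array([ 493.88659924, -118.69852572,   99.54192981]), [0.0911234170790312, 0.09112341707912112])
pivot top (array([ 608.66721461, -114.84942755,   78.96155548]), [0.10634637315208496, 0.10634637315206011])
scene [ 496.9 -182.4   18. ]
scene [ 726.4 -176.5   18. ]
scene [718.8 134.1  18. ]
scene [522.  120.7  63. ]
scene [682.2 124.5  63. ]
side [ 725.4 -174.7   18. ]
side [717.7 134.1  18. ]
side [487.8 128.2  18. ]
side [683.4 123.8  63. ]
side [523.2 118.8  63. ]
wrist 328 44 18 [717.9 131.7  18. ]
wrist 323 317 18 [ 726.3 -178.    18. ]
wrist 101 54 63 [521.2 117.7  63. ]
wrist 292 48 63 [682.1 122.5  63. ]
wrist 131 238 95 [537.8 -36.9  95. ]
wrist 291 240 95 [682.3 -38.6  95. ]
wrist 130 248 95 [535.4 -46.8  95. ]
wrist 291 249 95 [682.4 -47.6  95. ]
wrist 231 321 18 [ 610.3 -184.3   18. ]
```

step_arm:
  angular:
    - [0,0,-0.1]
    - [0,0,-0.1]
    - [0,0,-0.1]
    - [0,0,-0.1]
    - [0,0,-0.1]
  linear:
    - [-0.02,0.033,0]
    - [-0.02,0.033,0]
    - [-0.02,0.033,0]
    - [-0.02,0.033,0]
    - [-0.02,0.033,0]
  claw: [1,1,1,1,1]

```text
time_s: 0.65
tool_pos: [573.8, 166.1, 238.9]
eef_rot: [[0.483, 0.875, -0.001], [0.875, -0.483, 0.0], [-0.0, -0.001, -1.0]]
wrist_force: [0.5, 0.0, 0.1]
grip_width: 85.3
```

step_arm:
  angular:
    - [0,0,-0.1]
    - [0,0,-0.1]
    - [0,0,-0.1]
    - [0,0,-0.1]
    - [0,0,-0.12]
  linear:
    - [-0.02,0.033,0]
    - [-0.022,0.033,0]
    - [-0.022,0.033,0]
    - [-0.022,0.033,-0.01]
    - [-0.021,0.03,-0.01]
  claw: [1,1,1,1,1]

```text
time_s: 1.15
tool_pos: [466.9, 328.4, 219.3]
eef_rot: [[0.854, 0.52, 0.001], [0.52, -0.854, 0.0], [0.001, -0.0, -1.0]]
wrist_force: [0.3, 0.3, 0.6]
grip_width: 85.3
```

step_arm:
  angular:
    - [0,0,0]
    - [0,0,0]
  linear:
    - [0,0,0]
    - [0,0,0]
  claw: [0.85,0.85]

```text
time_s: 1.35
tool_pos: [467.3, 327.4, 218.7]
eef_rot: [[0.851, 0.526, -0.001], [0.526, -0.851, -0.001], [-0.001, 0.0, -1.0]]
wrist_force: [0.7, -0.8, 0.7]
grip_width: 72.5
```

```bash
python3 - <<'E'
from cell import *
import cv2,pickle
f=grab_frame("wrist");cv2.imwrite("pics/wrist1.png",f["img"]);pickle.dump(f,open("f1.pkl","wb"))
s=observe();print(s["time_s"],s["tool_pos"],s["eef_rot"][:,1],s["grip_width"],s["qpos"])
E
```

```text
1.4 [468.10610713 326.85748968 219.2667944 ] [ 5.24503294e-01 -8.51408312e-01  4.26286731e-04] 72.59406267774436 [ 4.32079402e-01  7.60169953e-02  1.85572062e+00 -4.68768532e-04
  1.20993133e+00  1.45090962e+00]
```

View pics/wrist1.png

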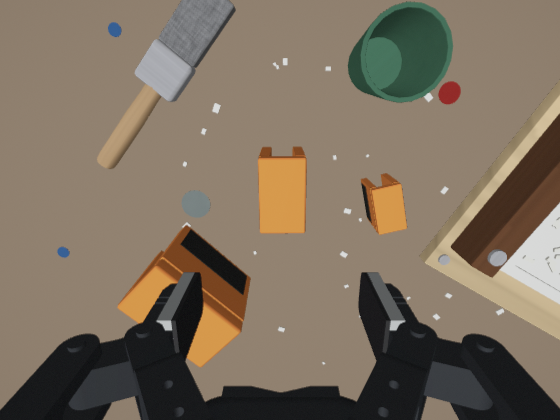

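```bash
python3 - <<'E'
from h import *
f=pickle.load(open("f1.pkl","rb"))
m=cv2.inRange(cv2.cvtColor(f["img"],cv2.COLOR_BGR2HSV),(5,150,200),(22,255,255))
n,l,st,c=cv2.connectedComponentsWithStats(m)
for i in range(1,n):
    if st[i,4]>300:
        r=cv2.minAreaRect(np.argwhere(l==i)[:,::-1].astype(np.float32)+0.0);print(st[i],r)
i=l[195,283];b=cv2.boxPoints(cv2.minAreaRect(np.argwhere(l==i)[:,::-1].astype(np.float32)))
for z in(70,):
    P=np.array([onz(f,*q,z) for q in b]);print(P.round(1),P.mean(0).round(1));
    e=P[1]-P[0];g=P[2]-P[1];print(np.linalg.norm(e),np.linalg.norm(g),np.degrees(np.arctan2(e[1],e[0])),np.degrees(np.arctan2(g[1],g[0])))
P=[onz(f,u,v,70) for u,v in((259.5,156.5),(306.5,156.5),(306.5,233.5),(258.5,233.5))];print(np.mean(P,0))
E
```

```text
[ 258  158   47   75 3376] ((280.9999694824219, 194.99996948242188), (73.99998474121094, 45.99999237060547), 90.0)
[ 372  184   35   50 1295] ((389.407958984375, 208.67474365234375), (46.014732360839844, 29.425731658935547), 80.90972137451172)
[ 118  267   58   56 1355] ((145.9310302734375, 294.1723937988281), (28.65634536743164, 56.37313461303711), 40.23635482788086)
[ 187  305   52   62 1554] ((205.35769653320312, 338.6115417480469), (43.414371490478516, 52.27265548706055), 37.87498474121094)
[[485.3 361.3  70. ]
 [505.8 328.1  70. ]
 [449.  291.1  70. ]
 [426.9 326.8  70. ]] [466.8 326.8  70. ]
39.03604316965888 67.85517979500122 -58.213363562440236 -146.88097785393347
[467.47189832 325.48502831  70.        ]
```

step_arm:
  angular:
    - [0,0,0]
    - [0,0,0]
    - [0,0,0]
    - [0,0,0]
    - [0,0,0]
  linear:
    - [0,0,-0.03]
    - [0,0,-0.03]
    - [0,0,-0.03]
    - [0,0,-0.03]
    - [0,0,-0.02]
  claw: [0.85,0.85,0.85,0.85,0.85]

```text
time_s: 1.9
tool_pos: [468.4, 325.3, 77.4]
eef_rot: [[0.853, 0.522, -0.002], [0.522, -0.853, -0.001], [-0.002, 0.0, -1.0]]
wrist_force: [-0.2, 1.0, -0.9]
grip_width: 72.8
```

step_arm:
  angular:
    - [0,0,0]
    - [0,0,0]
    - [0,0,0]
  linear:
    - [0,0,-0.02]
    - [0,0,-0.02]
    - [0,0,0]
  claw: [0.85,0.85,0.85]

```text
time_s: 2.2
tool_pos: [467.1, 324.9, 36.6]
eef_rot: [[0.853, 0.522, -0.005], [0.522, -0.853, -0.003], [-0.006, -0.0, -1.0]]
wrist_force: [0.2, -0.1, -0.5]
grip_width: 72.4
```

```bash
python3 - <<'E'
from cell import *
import cv2,pickle
for n in("wrist","side"):
    f=grab_frame(n);cv2.imwrite(f"pics/{n}2.png",f["img"])
E
```

```text
(no output)
```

View pics/wrist2.png

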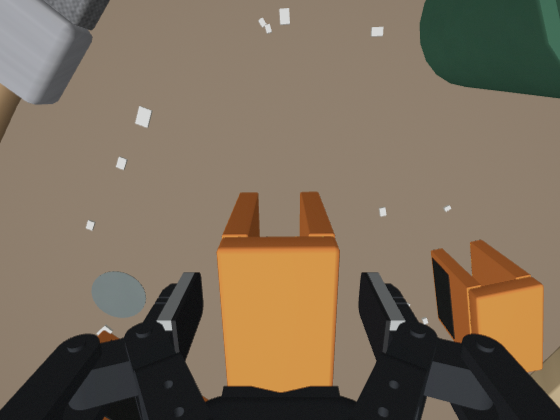

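View pics/side2.png

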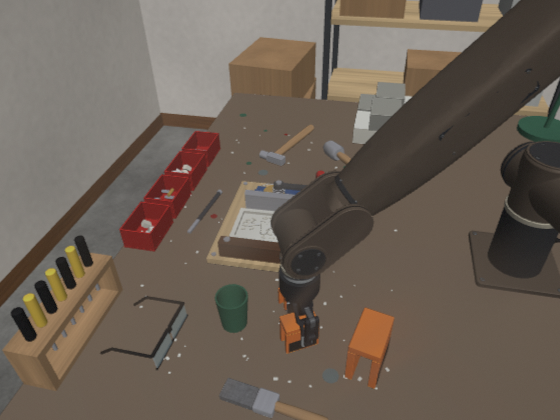

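step_arm:
  angular:
    - [0,0,0]
    - [0,0,0]
  linear:
    - [0,0,0.013]
    - [0,0,0]
  claw: [0.85,0.85]
  newtons: 40

```text
time_s: 2.5
tool_pos: [470.6, 328.0, 56.2]
eef_rot: [[0.852, 0.523, 0.006], [0.523, -0.852, 0.003], [0.007, 0.001, -1.0]]
wrist_force: [0.5, 1.0, 1.1]
grip_width: 72.6
```

step_arm:
  angular:
    - [0,0,0]
    - [0,0,0]
    - [0,0,0]
    - [0,0,0]
    - [0,0,0]
  linear:
    - [0,0,0]
    - [0,0,0]
    - [0,0,0]
    - [0,0,0]
    - [0,0,0]
  claw: [0.3,0.3,0.3,0.3,0.3]

```text
time_s: 3.0
tool_pos: [468.5, 327.1, 53.2]
eef_rot: [[0.852, 0.524, 0.001], [0.524, -0.852, 0.0], [0.001, 0.0, -1.0]]
wrist_force: [-0.6, -1.1, 5.3]
grip_width: 41.6
```

step_arm:
  angular:
    - [0,0,0]
    - [0,0,0]
    - [0,0,0]
    - [0,0,0]
    - [0,0,0]
  linear:
    - [0,0,0.02]
    - [0,0,0.035]
    - [0,0,0.035]
    - [0,0,0.035]
    - [0,0,0.035]
  claw: [0.3,0.3,0.3,0.3,0.3]

```text
time_s: 3.5
tool_pos: [467.1, 326.9, 212.5]
eef_rot: [[0.852, 0.523, -0.002], [0.523, -0.852, -0.001], [-0.002, -0.001, -1.0]]
wrist_force: [0.5, -0.1, -0.9]
grip_width: 41.4
```

step_arm:
  angular:
    - [0,0,-0.05]
    - [0,0,-0.05]
    - [0,0,-0.05]
    - [0,0,-0.05]
    - [0,0,-0.05]
  linear:
    - [0.014,-0.037,0]
    - [0.014,-0.037,0]
    - [0.014,-0.037,0]
    - [0.014,-0.037,0]
    - [0.014,-0.037,0]
  claw: [0.3,0.3,0.3,0.3,0.3]

```text
time_s: 4.0
tool_pos: [537.6, 140.7, 211.2]
eef_rot: [[0.956, 0.295, -0.002], [0.295, -0.956, 0.0], [-0.002, -0.001, -1.0]]
wrist_force: [0.8, 0.9, -0.8]
grip_width: 41.4
```

step_arm:
  angular:
    - [0,0,-0.05]
    - [0,0,-0.05]
    - [0,0,-0.05]
    - [0,0,-0.05]
    - [0,0,-0.075]
  linear:
    - [0.014,-0.037,0]
    - [0.014,-0.037,0]
    - [0.014,-0.037,0]
    - [0.014,-0.037,0]
    - [0.014,-0.037,0]
  claw: [0.3,0.3,0.3,0.3,0.3]

```text
time_s: 4.5
tool_pos: [607.7, -44.2, 211.0]
eef_rot: [[1.0, 0.023, -0.002], [0.023, -1.0, 0.001], [-0.002, -0.001, -1.0]]
wrist_force: [0.2, 1.2, -1.5]
grip_width: 41.3
```

step_arm:
  angular:
    - [0,0,0]
    - [0,0,0]
    - [0,0,0]
  linear:
    - [0,0,0]
    - [0,0,0]
    - [0,0,0]
  claw: [0.3,0.3,0.3]

```text
time_s: 4.8
tool_pos: [607.3, -42.0, 211.3]
eef_rot: [[1.0, 0.027, -0.002], [0.027, -1.0, 0.001], [-0.002, -0.001, -1.0]]
wrist_force: [0.3, -0.2, -0.9]
grip_width: 40.9
```

```bash
cat > snap.py <<'E'
import sys,cv2,pickle
from cell import *
t=sys.argv[1];d={}
for n in sys.argv[2:]:
    f=grab_frame(n);d[n]=f;cv2.imwrite(f"pics/{n}{t}.png",f["img"])
s=observe();d["s"]=s;pickle.dump(d,open(f"f{t}.pkl","wb"))
print(s["time_s"],s["tool_pos"].round(2),s["eef_rot"][:,1].round(4),s["wrist_force"].round(1),s["grip_width"],s["qpos"].round(3))
E
python3 snap.py 3 wrist side scene
```

```text
4.95 [607.58 -41.68 212.09] [ 2.760e-02 -9.996e-01 -3.000e-04] [ 0.2  0.3 -1.8] 40.9444980177579 [-0.235  0.166  1.77   0.     1.206  1.308]
```

View pics/wrist3.png

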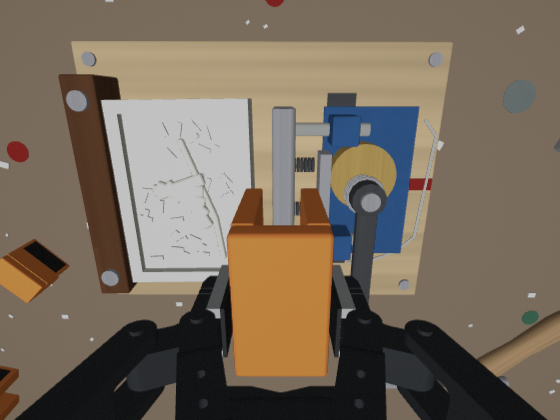

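View pics/scene3.png

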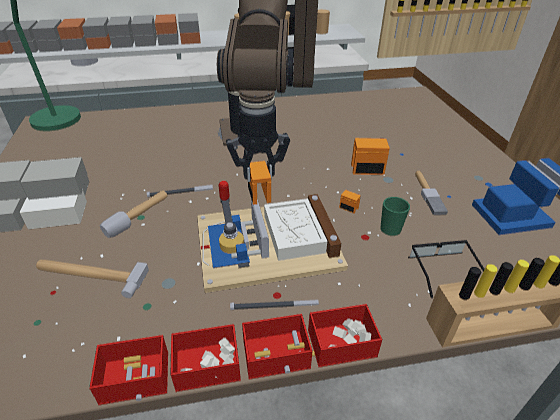

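```bash
python3 - <<'E'
from h import *
d=pickle.load(open("f3.pkl","rb"));f=d["wrist"]
crop(f,215,90,190,160,4,"pics/c_wrist3.png")
g=cv2.cvtColor(f["img"],cv2.COLOR_BGR2GRAY).astype(int)
for v in(100,120,150,175,185): print(v,list(zip(range(266,302),g[v,266:302])))
E
```

```text
100 [(266, np.int64(166)), (267, np.int64(166)), (268, np.int64(167)), (269, np.int64(167)), (270, np.int64(167)), (271, np.int64(167)), (272, np.int64(167)), (273, np.int64(166)), (274, np.int64(166)), (275, np.int64(166)), (276, np.int64(167)), (277, np.int64(166)), (278, np.int64(167)), (279, np.int64(166)), (280, np.int64(166)), (281, np.int64(166)), (282, np.int64(166)), (283, np.int64(167)), (284, np.int64(166)), (285, np.int64(166)), (286, np.int64(167)), (287, np.int64(166)), (288, np.int64(166)), (289, np.int64(166)), (290, np.int64(166)), (291, np.int64(165)), (292, np.int64(165)), (293, np.int64(166)), (294, np.int64(165)), (295, np.int64(165)), (296, np.int64(165)), (297, np.int64(165)), (298, np.int64(165)), (299, np.int64(165)), (300, np.int64(164)), (301, np.int64(164))]
120 [(266, np.int64(169)), (267, np.int64(169)), (268, np.int64(169)), (269, np.int64(169)), (270, np.int64(169)), (271, np.int64(165)), (272, np.int64(128)), (273, np.int64(140)), (274, np.int64(144)), (275, np.int64(145)), (276, np.int64(145)), (277, np.int64(147)), (278, np.int64(146)), (279, np.int
[... 2184 characters left out ...]
0, np.int64(172)), (271, np.int64(169)), (272, np.int64(139)), (273, np.int64(136)), (274, np.int64(145)), (275, np.int64(145)), (276, np.int64(147)), (277, np.int64(147)), (278, np.int64(147)), (279, np.int64(144)), (280, np.int64(142)), (281, np.int64(142)), (282, np.int64(143)), (283, np.int64(144)), (284, np.int64(144)), (285, np.int64(144)), (286, np.int64(143)), (287, np.int64(144)), (288, np.int64(146)), (289, np.int64(146)), (290, np.int64(140)), (291, np.int64(130)), (292, np.int64(119)), (293, np.int64(104)), (294, np.int64(109)), (295, np.int64(172)), (296, np.int64(172)), (297, np.int64(172)), (298, np.int64(171)), (299, np.int64(172)), (300, np.int64(172)), (301, np.int64(172))]
```

View pics/c_wrist3.png

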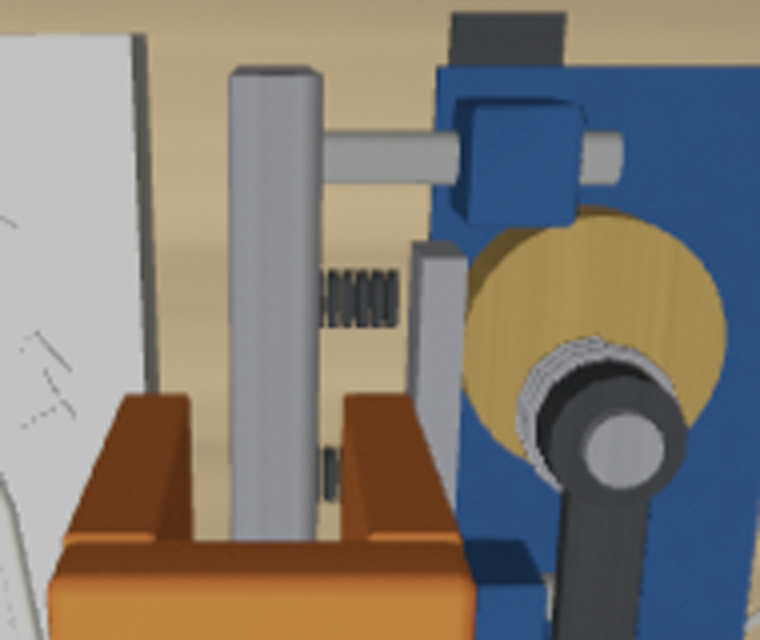

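```bash
python3 - <<'E'
from h import *
d=pickle.load(open("f3.pkl","rb"));f=d["wrist"];print(d["s"]["tool_pos"])
P=[]
for v,l,r in((120,271.9,295.5),(150,272,295.2),(175,272.2,294.7),(185,272.2,294.7)):
    a=onz(f,l,v,91);b=onz(f,r,v,91);P.append((a+b)/2);print(a.round(1),b.round(1),((a+b)/2).round(2),round(a[1]-b[1],1))
P=np.array(P);print(np.polyfit(P[:,0],P[:,1],1))
for z,l,r,v in((159,262.1,300.4,188.6),(229,227.3,333.3,235)):
    a=onz(f,l,v,z);b=onz(f,r,v,z);print("pad",a.round(1),b.round(1),((a+b)/2).round(2))
for v in(108,106.5): print("bar end",onz(f,283,v,93))
print("pivot",onz(f,371,202,80), onz(f,371,202,90))
for q in((89,60),(436,60),(404,285)): print("screw",onz(f,*q,18).round(1))
for q in((76,100),(110,278)): print("fscrew",onz(f,*q,63).round(1))
print("slab near edge", onz(f,251,100,58),onz(f,251,150,58),"fence",onz(f,119,100,63))
E
```

```text
[607.57963552 -41.67662887 212.09025624]
[673.1 -34.3  91. ] [673.6 -51.6  91. ] [673.34 -42.93  91.  ] 17.4
[651.2 -34.8  91. ] [651.6 -52.3  91. ] [651.4  -43.54  91.  ] 17.6
[631.9 -35.3  91. ] [632.4 -52.8  91. ] [632.12 -44.02  91.  ] 17.5
[623.9 -35.5  91. ] [624.4 -53.1  91. ] [624.13 -44.27  91.  ] 17.6
[ 2.69065556e-02 -6.10532345e+01]
pad [639.1 -30.9 159. ] [639.7 -53.  159. ] [639.43 -41.96 159.  ]
pad [639.6 -21.5 229. ] [640.7 -61.4 229. ] [640.15 -41.43 229.  ]
bar end [681.818674   -42.14322143  93.        ]
bar end [682.85116241 -42.11170169  93.        ]
pivot [ 608.80291571 -117.70741946   80.        ] [ 611.84280202 -114.77960088   90.        ]
screw [715.8 132.4  18. ]
screw [ 724.5 -178.6   18. ]
screw [ 493.8 -184.2   18. ]
fscrew [682.4 123.7  63. ]
fscrew [520.4 118.9  63. ]
slab near edge [686.27421123 -16.13199013  58.        ] [645.68956306 -16.10345212  58.        ] fence [683.36747473  89.2602594   63.        ]
```

step_arm:
  angular:
    - [0,0,0]
    - [0,0,0]
    - [0,0,0]
    - [0,0,0]
  linear:
    - [0.002,-0.0023,-0.015]
    - [0,0,-0.015]
    - [0,0,-0.01]
    - [0,0,0]
  claw: [0.3,0.3,0.3,0.3]

```text
time_s: 5.35
tool_pos: [608.1, -44.7, 168.7]
eef_rot: [[1.0, 0.026, -0.006], [0.026, -1.0, 0.001], [-0.006, -0.002, -1.0]]
wrist_force: [0.1, -0.5, -1.2]
grip_width: 41.2
```

```bash
python3 snap.py 4 wrist side scene; python3 - <<'E'
from h import *
d=pickle.load(open("f4.pkl","rb"))
crop(d["wrist"],200,60,200,160,4,"pics/c_wrist4.png")
crop(d["scene"],190,150,160,125,5,"pics/c_scene4.png")
E
```

```text
5.5 [610.14 -45.31 172.32] [ 0.0258 -0.9997 -0.    ] [ 0.7  0.2 -1.2] 41.15886595330505 [-0.24   0.211  1.794  0.     1.136  1.305]
```

View pics/c_wrist4.png

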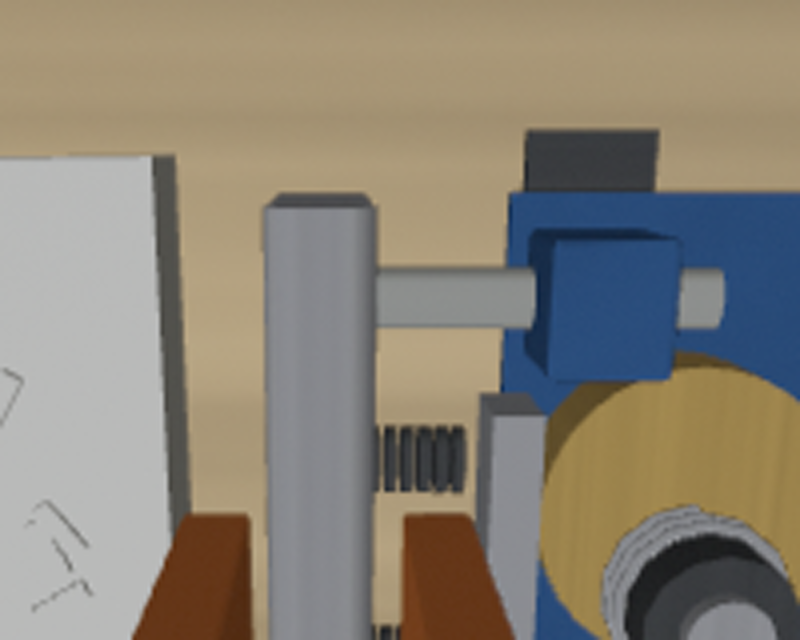

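View pics/c_scene4.png

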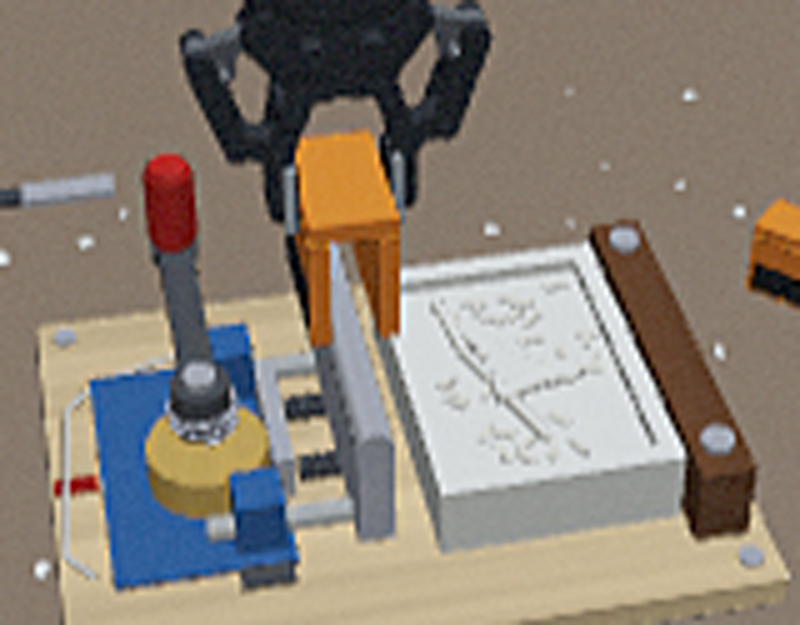

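```bash
python3 - <<'E'
from h import *
d=pickle.load(open("f4.pkl","rb"));f=d["wrist"]
q=lambda x,y:((x+.5)/4-.5+200,(y+.5)/4-.5+60)
P=[]
for y,l,r in((230,264,376),(350,266,374.5),(470,267,373),(600,269,371.5)):
    a=onz(f,*q(l,y),91);b=onz(f,*q(r,y),91);P.append((a+b)/2);print(a.round(1),b.round(1),((a+b)/2).round(2))
P=np.array(P);k=np.polyfit(P[:,0],P[:,1],1);print(k)
for z in (119,):
  a=onz(f,*q(250,516),z);b=onz(f,*q(403,516),z);c=(a+b)/2;print(a,b,c,"pad-bar",c[1]-np.polyval(k,c[0]))
E
```

```text
[677.9 -34.1  91. ] [678.4 -51.2  91. ] [678.16 -42.63  91.  ]
[659.8 -34.6  91. ] [660.3 -51.7  91. ] [660.03 -43.14  91.  ]
[640.6 -35.   91. ] [641.  -52.2  91. ] [640.79 -43.61  91.  ]
[618.3 -35.7  91. ] [618.8 -52.8  91. ] [618.59 -44.24  91.  ]
[ 2.68487453e-02 -6.08414412e+01]
[640.47578624 -33.77526988 119.        ] [641.0706123  -55.46958295 119.        ] [640.77319927 -44.62242642 119.        ] pad-bar -0.9849416084074321
```

step_arm:
  angular:
    - [0,0,0]
    - [0,0,0]
    - [0,0,0]
    - [0,0,0]
    - [0,0,0]
  linear:
    - [0,0.0009,-0.015]
    - [0,0,-0.02]
    - [0,0,-0.015]
    - [0,0,-0.01]
    - [0,0,0]
  claw: [0.3,0.3,0.3,0.3,0.3]

```text
time_s: 6.0
tool_pos: [608.6, -44.1, 109.9]
eef_rot: [[1.0, 0.026, -0.004], [0.026, -1.0, 0.001], [-0.004, -0.001, -1.0]]
wrist_force: [0.3, 0.8, -1.1]
grip_width: 41.0
```

```bash
python3 snap.py 5 wrist scene; python3 - <<'E'
from h import *
d=pickle.load(open("f5.pkl","rb"))
crop(d["scene"],220,140,110,100,6,"pics/c_scene5.png")
E
```

```text
6.1 [610.2  -44.42 112.4 ] [ 0.0257 -0.9997  0.    ] [-0.1  0.7 -0.3] 41.26369341542283 [-0.238  0.281  1.83   0.     1.03   1.307]
```

View pics/wrist5.png

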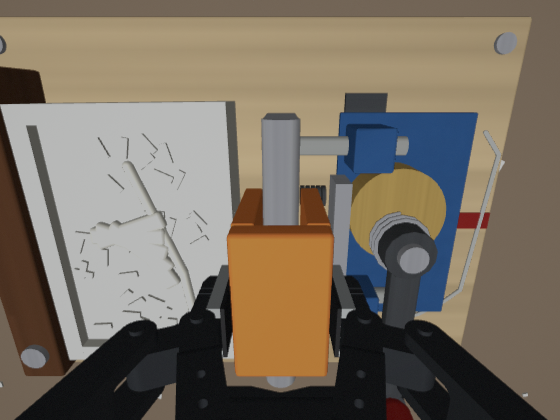

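View pics/c_scene5.png

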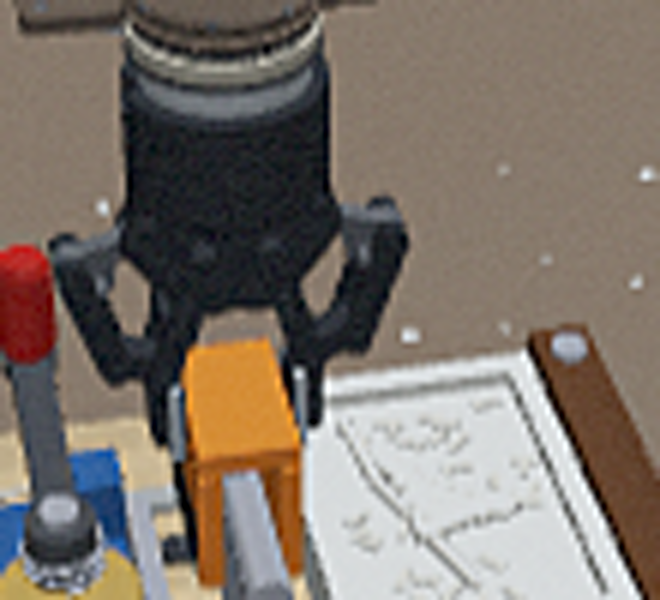

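step_arm:
  angular:
    - [0,0,0]
    - [0,0,0]
    - [0,0,0]
    - [0,0,0]
    - [0,0,0]
  linear:
    - [0,0,-0.008]
    - [0,0,-0.007]
    - [0,0,-0.005]
    - [0,0,-0.002]
    - [0,0,0]
  claw: [0.3,0.3,0.3,0.3,0.3]

```text
time_s: 6.6
tool_pos: [610.0, -44.4, 90.3]
eef_rot: [[1.0, 0.026, -0.0], [0.026, -1.0, 0.0], [-0.0, -0.0, -1.0]]
wrist_force: [0.6, 0.5, -0.9]
grip_width: 41.4
```

```bash
python3 snap.py 6 wrist scene; python3 - <<'E'
from h import *
d=pickle.load(open("f6.pkl","rb"))
crop(d["scene"],220,140,110,100,6,"pics/c_scene6.png")
E
```

```text
6.7 [610.13 -44.38  90.35] [ 2.580e-02 -9.997e-01  1.000e-04] [ 0.1  0.7 -1.4] 41.35669389890569 [-0.238  0.31   1.839  0.     0.991  1.307]
```

View pics/c_scene6.png

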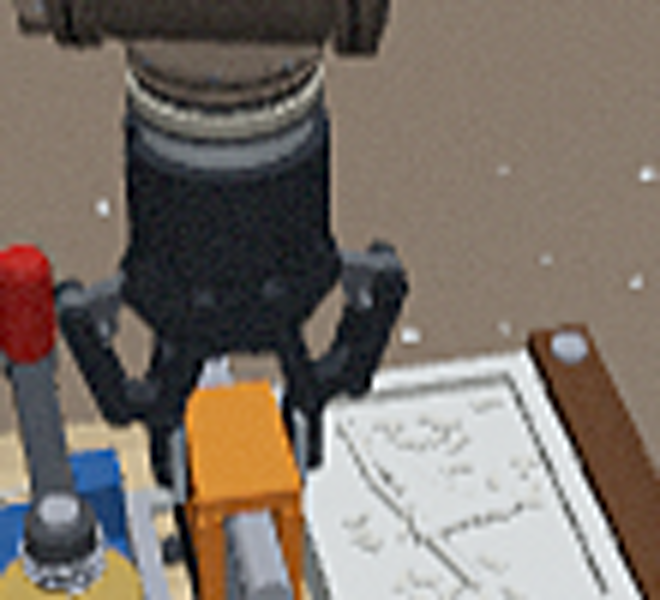

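Not yet on the bar (no contact force). Continuing in small steps.

step_arm:
  angular:
    - [0,0,0]
    - [0,0,0]
    - [0,0,0]
  linear:
    - [0,0,-0.002]
    - [0,0,0]
    - [0,0,0]
  claw: [0.3,0.3,0.3]

```text
time_s: 7.0
tool_pos: [610.4, -44.5, 89.9]
eef_rot: [[1.0, 0.026, 0.001], [0.026, -1.0, -0.0], [0.001, 0.0, -1.0]]
wrist_force: [-2.2, 0.1, 4.9]
grip_width: 41.0
```

step_arm:
  angular:
    - [0,0,0]
    - [0,0,0]
    - [0,0,0]
  linear:
    - [0,0,-0.002]
    - [0,0,0]
    - [0,0,0]
  claw: [0.3,0.3,0.3]

```text
time_s: 7.3
tool_pos: [610.5, -44.5, 89.8]
eef_rot: [[1.0, 0.026, -0.0], [0.026, -1.0, -0.0], [-0.0, 0.0, -1.0]]
wrist_force: [-6.2, 0.7, 12.9]
grip_width: 41.3
```

step_arm:
  angular:
    - [0,0,0]
    - [0,0,0]
    - [0,0,0]
    - [0,0,0]
  linear:
    - [0,0,0.002]
    - [0,0,0]
    - [0,0,0]
    - [0,0,0]
  claw: [0.62,0.62,0.62,0.62]

```text
time_s: 7.7
tool_pos: [609.8, -44.3, 87.8]
eef_rot: [[1.0, 0.026, -0.001], [0.026, -1.0, 0.0], [-0.001, -0.0, -1.0]]
wrist_force: [0.1, -0.4, -0.3]
grip_width: 52.9
```

```bash
python3 snap.py 7 wrist scene side
```

```text
7.85 [609.82 -44.34  87.92] [ 2.580e-02 -9.997e-01 -2.000e-04] [0.1 0.1 1. ] 53.18136107930999 [-0.238  0.314  1.84   0.     0.988  1.307]
```

View pics/wrist7.png

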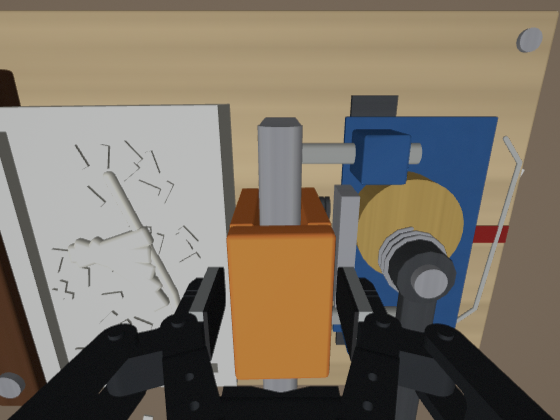

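step_arm:
  angular:
    - [0,0,0]
    - [0,0,0]
    - [0,0,0]
    - [0,0,0]
    - [0,0,0]
  linear:
    - [0,0,0.01]
    - [0,0,0.02]
    - [0,0,0.035]
    - [0,0,0.035]
    - [0,0,0.03]
  claw: [0.62,0.62,0.62,0.62,0.62]

```text
time_s: 8.35
tool_pos: [610.4, -44.4, 221.3]
eef_rot: [[1.0, 0.026, 0.002], [0.026, -1.0, -0.001], [0.002, 0.001, -1.0]]
wrist_force: [-0.5, -0.5, -0.0]
grip_width: 52.7
```

step_arm:
  angular:
    - [0,0,0]
    - [0,0,0]
    - [0,0,0]
    - [0,0,0]
    - [0,0,0]
  linear:
    - [-0.029,-0.018,0]
    - [-0.029,-0.018,0]
    - [-0.029,-0.019,0]
    - [-0.028,-0.019,0]
    - [0,0,0]
  claw: [0.9,0.9,0.9,0.9,0.9]

```text
time_s: 8.85
tool_pos: [492.7, -119.7, 218.9]
eef_rot: [[1.0, 0.023, -0.0], [0.023, -1.0, -0.001], [-0.0, 0.001, -1.0]]
wrist_force: [0.3, 0.2, 0.1]
grip_width: 76.6
```

```bash
python3 snap.py 8 wrist scene side; python3 - <<'E'
from h import *
d=pickle.load(open("f8.pkl","rb"))
crop(d["scene"],190,140,160,125,5,"pics/c_scene8.png")
crop(d["side"],205,150,140,115,5,"pics/c_side8.png")
E
```

```text
9.0 [ 495.48 -118.45  219.19] [ 2.530e-02 -9.997e-01  4.000e-04] [ 0.4  0.4 -0.2] 76.69373482099138 [-0.434 -0.066  1.999  0.     1.207  1.111]
```

View pics/wrist8.png

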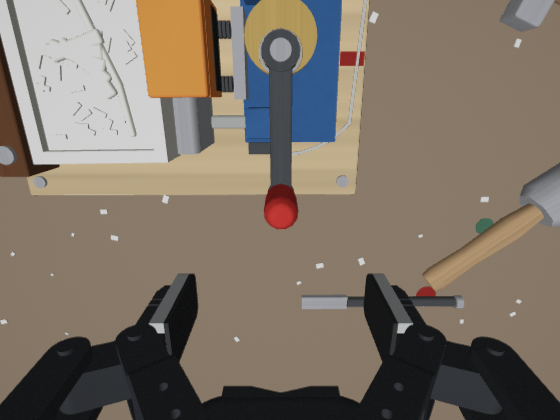

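View pics/c_scene8.png

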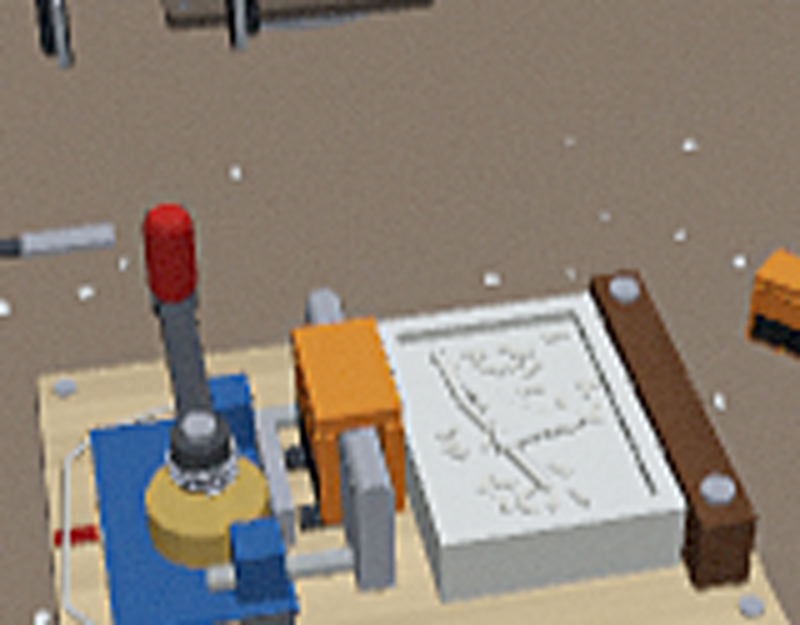

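View pics/c_side8.png

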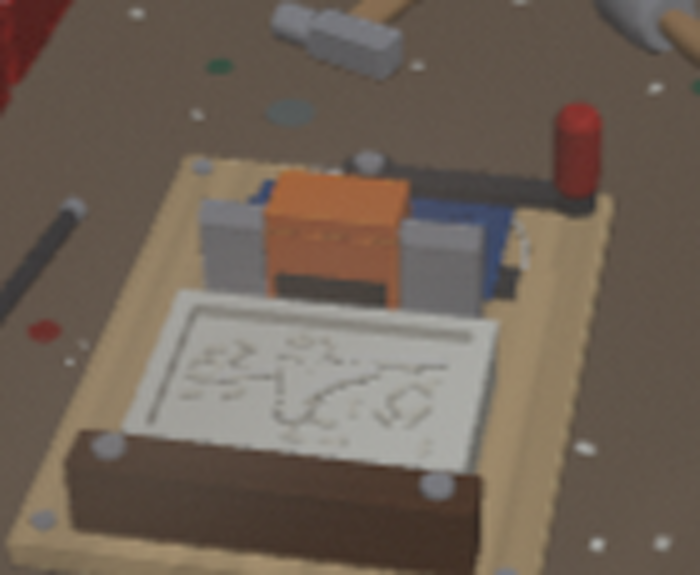

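```bash
python3 - <<'E'
from h import *
d=pickle.load(open("f8.pkl","rb"));f=d["wrist"]
m=cv2.inRange(cv2.cvtColor(f["img"],cv2.COLOR_BGR2HSV),(0,150,90),(6,255,255))
n,l,st,c=cv2.connectedComponentsWithStats(m);i=l[205,281];print(st[i],c[i])
for z in(110,120): print(z,onz(f,c[i][0],212,z).round(1))
# grip silhouette: top-of-image end is bottom (z 74), row st top
for z in(85,90,95):print("hub",z,onz(f,281,49,z).round(1))
s=d["scene"];e=d["side"]
print("grip",tri([(s,190+170.5/5-.5,140+253/5),(e,205+578/5-.5,150+150/5),]))
print("hubtop",tri([(s,190+201/5-.5,140+424/5),(e,205+370/5-.5,150+160/5),(f,281,49)]))
E
```

```text
[264 189  34  40 933] [279.68810289 211.09217578]
110 [ 491.2 -119.7  110. ]
120 [ 494.7 -119.6  120. ]
hub 85 [ 607.9 -117.9   85. ]
hub 90 [ 607.3 -117.9   90. ]
hub 95 [ 606.7 -117.9   95. ]
grip (array([ 494.15230596, -119.00072342,   96.62046941]), [0.17994349686108985, 0.17994349686110453])
hubtop (array([ 608.87451432, -116.56      ,   76.55228073]), [1.3518714593943701, 0.12232893251607369, 1.3310970355234333])
```

step_arm:
  angular:
    - [0,0,0]
    - [0,0,0]
    - [0,0,0]
    - [0,0,0]
    - [0,0,0]
  linear:
    - [-0.001,-0.0005,-0.03]
    - [0,0,-0.04]
    - [0,0,-0.03]
    - [0,0,-0.022]
    - [0,0,0]
  claw: [0.9,0.9,0.9,0.9,0.9]

```text
time_s: 9.5
tool_pos: [492.3, -117.2, 92.8]
eef_rot: [[1.0, 0.027, -0.007], [0.027, -1.0, 0.003], [-0.007, -0.004, -1.0]]
wrist_force: [-0.2, 0.3, 0.8]
grip_width: 76.9
```

```bash
python3 snap.py 9 wrist scene
```

```text
9.6 [ 494.8  -118.54   96.66] [ 2.680e-02 -9.996e-01 -1.000e-04] [-0.3  0.4  0.4] 76.87118165102665 [-0.435  0.091  2.087  0.     0.964  1.109]
```

View pics/wrist9.png

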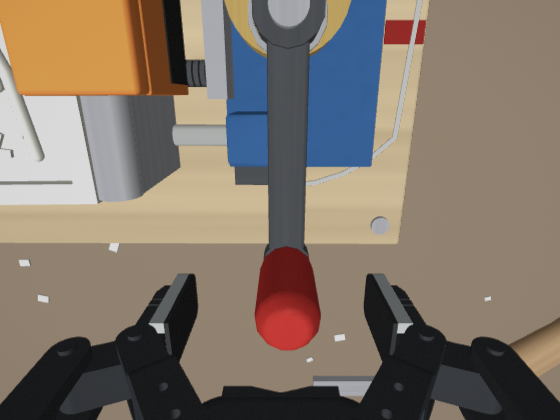

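View pics/scene9.png

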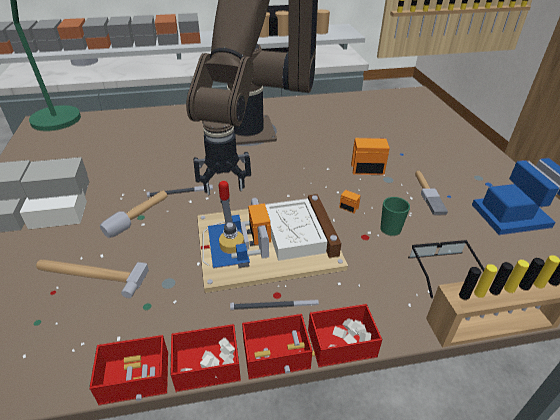

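step_arm:
  angular:
    - [0,0,0]
    - [0,0,0]
    - [0,0,0]
    - [0,0,0]
    - [0,0,0]
  linear:
    - [0,-0.001,0]
    - [0,0,0]
    - [0,0,0]
    - [0,0,0]
    - [0,0,0]
  claw: [0.1,0.1,0.1,0.1,0.1]
  newtons: 50

```text
time_s: 10.1
tool_pos: [494.6, -120.0, 97.6]
eef_rot: [[1.0, 0.026, 0.001], [0.026, -1.0, -0.0], [0.001, 0.0, -1.0]]
wrist_force: [-0.8, 0.9, 5.9]
grip_width: 24.5
```

step_arm:
  angular:
    - [0,0,0]
    - [0,0,0]
  linear:
    - [0,0,0]
    - [0,0,0]
  claw: [0.1,0.1]

```text
time_s: 10.3
tool_pos: [494.6, -120.0, 97.6]
eef_rot: [[1.0, 0.026, 0.001], [0.026, -1.0, -0.0], [0.001, 0.0, -1.0]]
wrist_force: [-1.2, 1.3, 5.7]
grip_width: 24.4
```

```bash
python3 - <<'E'
import numpy as np
p=np.array([609.3,-116.]);y=.027
def g(t): a=np.pi+y+t; return p+115*np.array([np.cos(a),np.sin(a)])
N=20;t=np.linspace(0,np.pi/2,N+1)
for i in range(N): print(i+1,np.degrees(t[i+1]).round(1),g(t[i+1]).round(1),(g(t[i+1])-g(t[i])).round(1))
E
```

```text
1 4.5 [ 494.9 -128.1] [ 0.6 -9. ]
2 9.0 [ 496.2 -137. ] [ 1.3 -8.9]
3 13.5 [ 498.2 -145.9] [ 2.  -8.8]
4 18.0 [ 500.9 -154.5] [ 2.7 -8.6]
5 22.5 [ 504.3 -162.9] [ 3.4 -8.4]
6 27.0 [ 508.3 -171. ] [ 4.  -8.1]
7 31.5 [ 512.9 -178.7] [ 4.6 -7.8]
8 36.0 [ 518.1 -186.1] [ 5.2 -7.4]
9 40.5 [ 523.9 -193. ] [ 5.8 -6.9]
10 45.0 [ 530.2 -199.5] [ 6.3 -6.5]
11 49.5 [ 537.  -205.4] [ 6.8 -5.9]
12 54.0 [ 544.2 -210.8] [ 7.2 -5.4]
13 58.5 [ 551.9 -215.6] [ 7.6 -4.8]
14 63.0 [ 559.9 -219.8] [ 8.  -4.2]
15 67.5 [ 568.2 -223.4] [ 8.3 -3.6]
16 72.0 [ 576.7 -226.3] [ 8.6 -2.9]
17 76.5 [ 585.5 -228.5] [ 8.8 -2.2]
18 81.0 [ 594.4 -230. ] [ 8.9 -1.5]
19 85.5 [ 603.4 -230.8] [ 9.  -0.8]
20 90.0 [ 612.4 -231. ] [ 9.  -0.1]
```

step_arm:
  angular:
    - [0,0,0.078]
    - [0,0,0.078]
    - [0,0,0.078]
    - [0,0,0.078]
    - [0,0,0.078]
  linear:
    - [0.0006,-0.009,0]
    - [0.0013,-0.0089,0]
    - [0.002,-0.0088,0]
    - [0.0027,-0.0086,0]
    - [0.0034,-0.0084,0]
  claw: [0.1,0.1,0.1,0.1,0.1]

```text
time_s: 10.8
tool_pos: [504.5, -163.8, 97.6]
eef_rot: [[0.914, 0.406, 0.001], [0.406, -0.914, 0.0], [0.001, -0.0, -1.0]]
wrist_force: [-2.3, 2.1, 6.0]
grip_width: 24.4
```

step_arm:
  angular:
    - [0,0,0]
  linear:
    - [0,0,0]
  claw: [0.1]

```text
time_s: 10.9
tool_pos: [504.6, -164.3, 97.6]
eef_rot: [[0.915, 0.404, 0.001], [0.404, -0.915, -0.0], [0.001, 0.0, -1.0]]
wrist_force: [-1.9, 1.9, 7.1]
grip_width: 24.4
```

```bash
python3 snap.py 10 wrist scene
```

```text
11.0 [ 504.47 -163.89   97.59] [ 4.032e-01 -9.151e-01  7.000e-04] [-2.1  2.1  6.3] 24.720930932297172 [-0.506  0.135  2.036  0.     0.97   0.65 ]
```

View pics/wrist10.png

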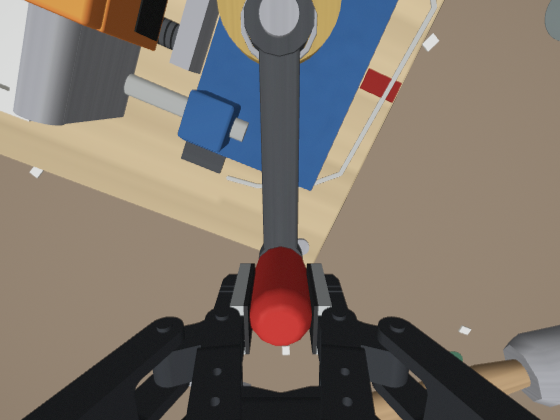

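step_arm:
  angular:
    - [0,0,0.078]
    - [0,0,0.078]
    - [0,0,0.078]
    - [0,0,0.079]
    - [0,0,0.079]
  linear:
    - [0.004,-0.0081,0]
    - [0.0046,-0.0078,0]
    - [0.0052,-0.0074,0]
    - [0.0058,-0.0069,0]
    - [0.0063,-0.0065,0]
  claw: [0.1,0.1,0.1,0.1,0.1]

```text
time_s: 11.5
tool_pos: [530.1, -200.3, 97.6]
eef_rot: [[0.69, 0.724, -0.0], [0.724, -0.69, 0.001], [0.0, -0.001, -1.0]]
wrist_force: [-2.6, 1.9, 7.7]
grip_width: 24.0
```

step_arm:
  angular:
    - [0,0,0.078]
    - [0,0,0.078]
    - [0,0,0.078]
    - [0,0,0.079]
    - [0,0,0.079]
  linear:
    - [0.0068,-0.0059,0]
    - [0.0072,-0.0054,0]
    - [0.0076,-0.0048,0]
    - [0.008,-0.0042,0]
    - [0.0083,-0.0036,0]
  claw: [0.1,0.1,0.1,0.1,0.1]

```text
time_s: 12.0
tool_pos: [567.6, -224.4, 97.6]
eef_rot: [[0.362, 0.932, -0.001], [0.932, -0.362, 0.0], [-0.0, -0.001, -1.0]]
wrist_force: [-4.4, 1.8, 8.2]
grip_width: 24.6
```

step_arm:
  angular:
    - [0,0,0]
    - [0,0,0]
  linear:
    - [0,0,0]
    - [0,0,0]
  claw: [0.1,0.1]

```text
time_s: 12.2
tool_pos: [568.4, -224.8, 97.6]
eef_rot: [[0.363, 0.932, 0.001], [0.932, -0.363, -0.001], [-0.001, 0.002, -1.0]]
wrist_force: [-1.1, 0.5, 5.0]
grip_width: 24.6
```

```bash
python3 snap.py 11 wrist side
```

```text
12.3 [ 568.37 -224.75   97.62] [ 0.9317 -0.3631  0.0018] [-0.8  0.6  5.3] 24.486040065616876 [-5.420e-01  2.990e-01  1.839e+00 -1.000e-03  1.002e+00 -1.700e-01]
```

View pics/wrist11.png

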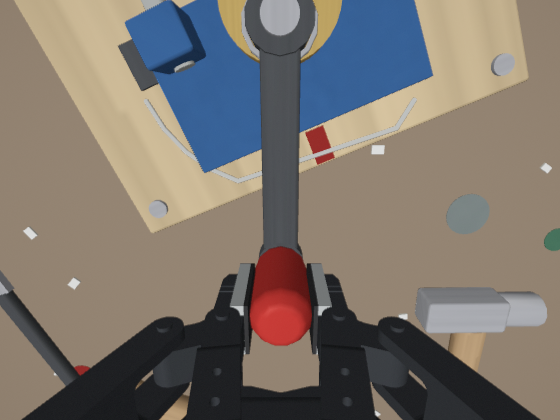

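View pics/side11.png

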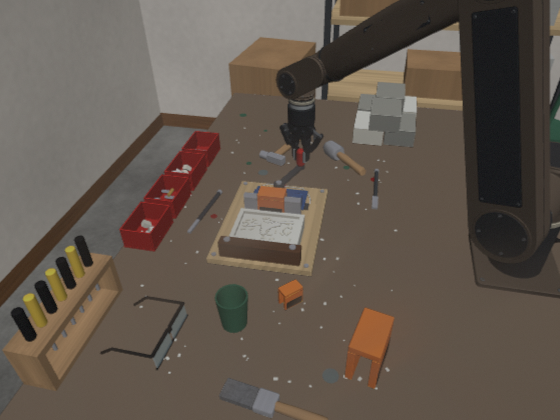

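step_arm:
  angular:
    - [0,0,0.078]
    - [0,0,0.078]
    - [0,0,0.079]
    - [0,0,0.079]
    - [0,0,0.079]
  linear:
    - [0.0086,-0.0027,0]
    - [0.0088,-0.002,0]
    - [0.0089,-0.0014,0]
    - [0.009,-0.0007,0]
    - [0.009,0,0]
  claw: [0.1,0.1,0.1,0.1,0.1]

```text
time_s: 12.8
tool_pos: [611.7, -232.5, 97.6]
eef_rot: [[-0.023, 1.0, -0.002], [1.0, 0.023, -0.002], [-0.002, -0.002, -1.0]]
wrist_force: [-5.8, -2.7, 6.2]
grip_width: 24.6
```

step_arm:
  angular:
    - [0,0,0]
    - [0,0,0]
    - [0,0,0]
  linear:
    - [0,0,0]
    - [0,0,0]
    - [0,0,0]
  claw: [0.1,0.1,0.1]

```text
time_s: 13.1
tool_pos: [612.7, -232.4, 97.7]
eef_rot: [[-0.021, 1.0, 0.002], [1.0, 0.021, -0.003], [-0.003, 0.002, -1.0]]
wrist_force: [-0.6, -3.6, 5.4]
grip_width: 24.6
```

```bash
python3 snap.py 12 wrist scene side; python3 - <<'E'
from h import *
d=pickle.load(open("f12.pkl","rb"))
crop(d["scene"],190,140,160,125,5,"pics/c_scene12.png")
crop(d["side"],205,150,140,115,5,"pics/c_side12.png")
E
```

```text
13.25 [ 612.66 -232.45   97.65] [0.9998 0.0211 0.0022] [-0.3 -2.5  4.8] 24.634536683923805 [-0.517  0.385  1.726 -0.002  1.027 -0.537]
```

View pics/wrist12.png

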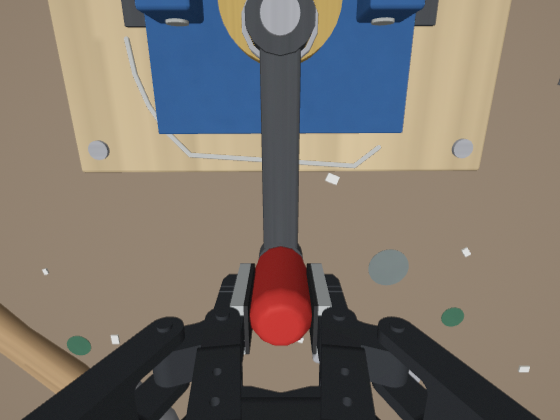

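View pics/c_scene12.png

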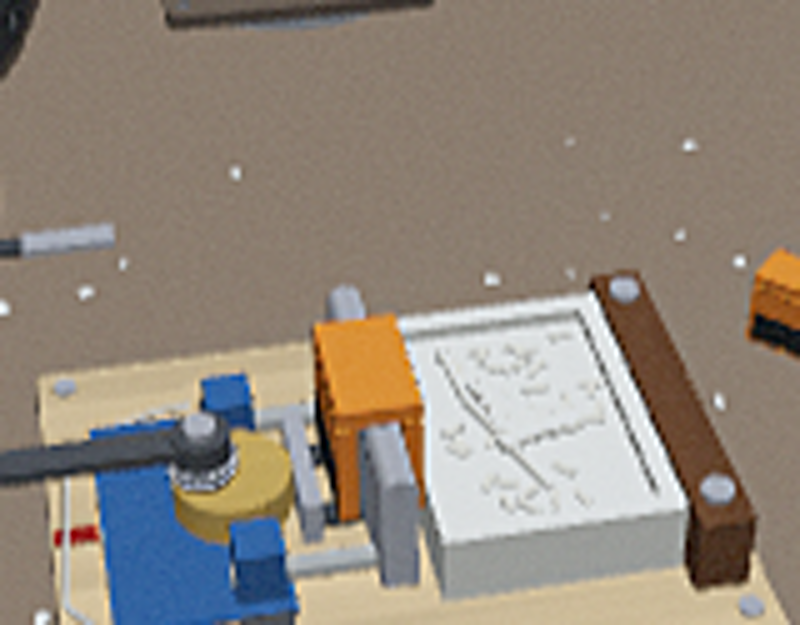

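View pics/c_side12.png

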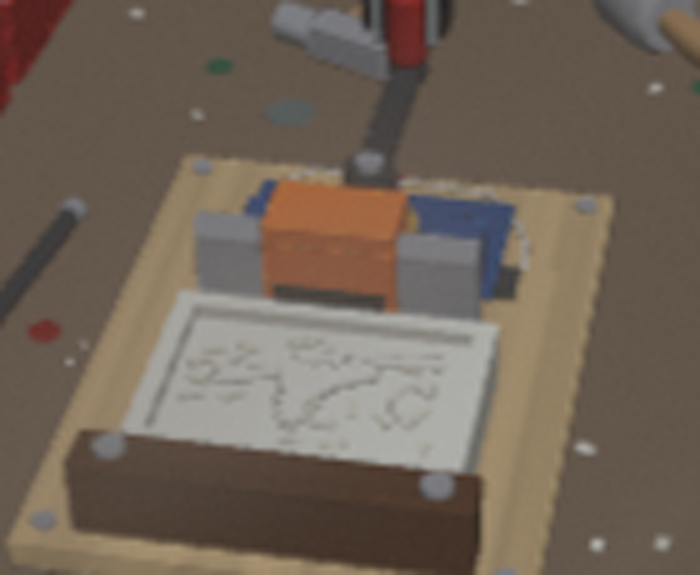

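step_arm:
  angular:
    - [0,0,0]
    - [0,0,0]
    - [0,0,0]
    - [0,0,0]
    - [0,0,0]
  linear:
    - [0,0,0]
    - [0,0,0]
    - [0,0,0]
    - [0,0,0]
    - [0,0,0]
  claw: [0.1,0.1,0.1,0.1,0.1]

```text
time_s: 13.75
tool_pos: [612.6, -232.4, 97.6]
eef_rot: [[-0.021, 1.0, 0.002], [1.0, 0.021, -0.003], [-0.003, 0.002, -1.0]]
wrist_force: [-0.4, -3.9, 5.8]
grip_width: 24.2
```

```bash
python3 - <<'E'
from h import *
q=lambda x,y,x0,y0:((x+.5)/5-.5+x0,(y+.5)/5-.5+y0)
for t,S,D in((8,[(296,328),(375,320),(402,402),(316,415)],[(410,180),(408,225),(266,215),(278,173)]),(12,[(316,325),(396,315),(424,402),(336,415)],[(410,190),(408,235),(264,226),(276,182)])):
    d=pickle.load(open(f"f{t}.pkl","rb"));P=[]
    for a,b in zip(S,D):
        x,r=tri([(d["scene"],*q(*a,190,140)),(d["side"],*q(*b,205,150))]);P.append(x)
    print(t,np.mean(P,0).round(1),np.array(P).round(1).tolist())
from cell import observe
s=observe();print(s["time_s"],s["tool_pos"],s["wrist_force"],s["qvel"].round(4))
# grey level profile fence/slab in scene8/12 row
E
```

```text
8 [607.4 -42.8 103.5] [[575.1, -63.7, 104.4], [569.5, -24.9, 101.8], [640.9, -21.1, 104.1], [644.1, -61.5, 103.6]]
12 [606.3 -33.1 103.3] [[573.5, -54.0, 104.4], [567.7, -14.4, 102.7], [640.2, -11.2, 103.2], [643.6, -52.7, 103.0]]
13.75 [ 612.64543861 -232.44570678   97.62650141] [-0.43069488 -3.87255809  5.84946647] [ 0.0008 -0.0012  0.0002 -0.0007 -0.0013  0.0007]
```

```bash
python3 -c "
from cell import *
print(sign_off());print(observe()['time_s'])"
```

```text
the job is handed in; nothing more can be done
None
the job is handed in; nothing more can be done
```

I hung the middle-sized orange pad on the middle of the jaw bar, pressed it down and let it go. I then swung the red lever to its highest point and handed the job in at about 13.8 s, still pinching the grip. The hand-in gave no verdict.

**What the last checks showed**
- **Pad choice:** its top measured about 68 × 41 mm, against about 46 × 29 mm and 98 × 58 mm for the other two.
- **Seating:** I pressed the pad down until the wrist read about 13 N. Its height was the same before and after clamping, and it sat within about 2 mm of the bar's middle along the bar.
- **Lever:** I worked out an angle of about 1.57 rad from the tool and pivot positions, good to roughly 0.02 rad. The red mark was hidden under the lever arm, the arm was at rest and the sideways force was near zero. The fingers held the grip at a 50 N setting.
- **Clamping:** the pad moved about 10 mm towards the carving. That fits its 7 mm starting gap plus the 1–4 mm the carving had to travel. I could not measure the squeeze force, and I took the carving being home against the fence from this travel and the pictures.
- **Surroundings:** in the last views I saw no tool or mug displaced, and nothing suggested the robot had touched the carving.

**One disagreement:** measured heights of top edges came out 3–7 mm lower than the stated ones, for example about 103 mm for the pad top instead of 107 mm. I put this down to rounded edges in the pictures. I used the stated heights together with the contact force.

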